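# Charge the cold box and stack the slide boxes on it

## Robot

A 6-joint arm with a two-finger parallel gripper is mounted at the origin on the work surface. World frame = base frame: x ahead of the robot, y to its left, z up, the work surface at z = 0. Lengths are in mm, angles in rad, forces in N, time in s.
With the tool pointing down it reaches from about 400 to 825 mm from the base axis. Payload 7 kg.
Tool frame: the origin (TCP) lies at the very end of the fingers, on their centre line; the grasp point (between the pads) lies 19 mm behind it; z points along the fingers, y is the line along which they close (so a half turn about z gives the same grasp; the last joint's range is limited). The gripper opens to 88 mm and grips with 3 to 60 N. Pads are 19 mm wide; open, the fingers measure 130 mm over their backs; the gripper's body (78 mm by 193 mm) begins 47 mm behind the grasp point.
Start: joints at [1.544, 0.359, 0.012, 0, -1.224, -0.288], TCP at [209.006, 641.803, 226.561] pointing down, gripper open.
Joint ranges: [-3.07, 3.07], [-1.43, 2.12], [-1.02, 1.25], [-3.03, 1.67], [-3.05, -0], [-3.03, 3.03]. Speed limits (rad/s): [2.39, 2.39, 3.01, 3.14, 3.14, 3.14].

## Interface

Orientations are given as a unit quaternion [x, y, z, w].
In Python, from plant import bot gives the robot as it stands. Calls block until the motion is done:
- bot.move_ptp(position, orientation): joint-space move of the TCP to a pose.
- bot.line_to(position, velocity=150, ori=None): straight line of the TCP; ori=None keeps the orientation; velocity is the mean speed in mm/s.
- bot.move_joints(angles): joint-space move.
- bot.move_gripper(opening, force=None): finger opening in mm; force is the grip in N (None keeps the last); returns when the fingers have stopped.
- bot.pause(seconds).
- bot.solve_ik(position, orientation): joint angles nearest the present ones, or None.
- bot.read_state(): the state.
- bot.camera(name): name is "side" or "top"; returns the picture (384x512x3 uint8, red, green, blue); there is no depth.
- bot.get_calibration(name): a dict with "fx", "fy", "cx", "cy" (pixels), "view" (4x4, takes a point from world to camera coordinates). Camera axes: x right, y up, looking along -z (the intrinsics and any distortion apply to the point x, -y, -z); pixel columns grow to the right and rows downward; lengths in mm; the calibration is good to about 2 mm. A picture is of the moment at which its call begins. get_calibration takes no time and is no camera call.
A pose or a line that the arm cannot do raises bot.Unreachable and nothing moves.
- bot.close_job(): hands the job in; it is judged then, once.
The state is a dict: "t": time; "joint_pos": joint angles; "qvel": joint speeds; "tau": joint torques, N m; "tcp_pos": TCP position; "eef_rot": TCP orientation; "contact_force": force on the tool from outside, world axes, zero at the start; "moment": the same for the moment, N m; "width": finger opening in mm; "finger_force": force on a finger pad.
Only numpy, scipy, OpenCV 4.12 (cv2) and the standard library are available. Lean on these libraries where they do the work, as an engineer would, in place of code of your own. Each camera call takes 0.05 s, during which the arm holds its last target. There are 200 camera calls.

## Task

Get the slide boxes onto ice: with the orange scoop, and never with the fingers, move every blue freezer ball from the white tub into the well of the cold box; when all of them are in, slide the cover fully shut, and stack all the slide boxes, flat and right way up, in one square, aligned pile inside the red rectangle on the cover, lengthwise along it. Leave the scoop standing upright in the middle of its steel rest, and leave the tube rack and the amber bottle where they are.

Things in the scene. Friction and masses are not known exactly. Their poses are not given: they have to be found in the camera images.
- tub: White fixed tub with blue rim strips, open on top. Inside 180 mm (its x) by 94 mm (y); walls 6 mm thick, 75 mm high. Origin: on the bench under its middle. The inner floor is a plane sloping down towards +x, from 27.6 mm above the bench at the -x end to 6 mm at the +x (deep) end. The deep end's upright corners are filled at 45 degrees, 12 mm a side.
- coldbox: Cream cold box fixed to the bench, 112 mm (its x) by 218 mm (its y), 60 mm high. Origin: on the bench under its middle. Its +y half is an open well, inside 100 x 100 mm, floor 6 mm above the bench; its -y half is a closed deck on which the sliding cover waits.
- well (a point): Centre of the mouth of the cold box's well, level with its rim, 60 mm above the bench; axes as the cold box's (at x=0, y=+53 mm of it). The well is 54 mm deep.
- cover (a joint): Sliding aluminium cover of the cold box, 112 x 110 mm, 6 mm thick, lying just over the 60 mm rim (top 66 mm above the bench). 0 = fully open (over the deck), 0.106 = fully shut (over the well), in m; it moves along the cold box's +y and starts at 0 to 0.008. It needs about 2 N to slide and stays where it is left.
- cover_mark (a point): Centre of the red rectangle outlined on the cover's top face; moves with the cover, axes as the cold box's. The outline is 99 mm (x) by 70 mm (y) inside, about 7 mm all round bigger than a slide box. Height 66 mm above the bench. The outline's centre is over the well when the cover is shut.
- cover_grip (a point): Middle of the top of the cover's red upright handle: a block 12 mm thick (x), 50 mm long (y), its top 27 mm above the cover's top face; it stands just outside the cover's +x edge, 68 mm from cover_mark in +x, and moves with the cover. Axes as the cold box's.
- rest: Shallow steel tray fixed to the bench, the scoop's rest: 130 mm (x) by 120 mm (y), wall 4 mm thick and 10 mm high, floor 4 mm above the bench. Origin: on the bench under its middle.
- scoop: Orange scoop, 120 g, grey handle. Origin: middle of its flat underside; x to the open nose, z up the handle. Underside x -41.5 to the lip at +41.5; floor 2.5 mm thick, 86 mm wide (last 8 mm: 1.6 mm, 72 mm wide); side walls 30 mm high, x -18 to +31; back wall 34 mm at x -17; no front. Holds 5 or 6 balls. Upright handle 23 (x) by 18 mm (y), at x -30, top at z 110.
- ball0: Blue plastic freezer ball, 26 mm in diameter, 12 g, smooth and slippery, one of six to eight in the tub (None if absent). Origin: its centre. It rolls freely.
- ball1: Blue plastic freezer ball, 26 mm in diameter, 12 g, smooth and slippery, one of six to eight in the tub (None if absent). Origin: its centre. It rolls freely.
- ball2: Blue plastic freezer ball, 26 mm in diameter, 12 g, smooth and slippery, one of six to eight in the tub (None if absent). Origin: its centre. It rolls freely.
- ball3: Blue plastic freezer ball, 26 mm in diameter, 12 g, smooth and slippery, one of six to eight in the tub (None if absent). Origin: its centre. It rolls freely.
- ball4: Blue plastic freezer ball, 26 mm in diameter, 12 g, smooth and slippery, one of six to eight in the tub (None if absent). Origin: its centre. It rolls freely.
- ball5: Blue plastic freezer ball, 26 mm in diameter, 12 g, smooth and slippery, one of six to eight in the tub (None if absent). Origin: its centre. It rolls freely.
- ball6: Blue plastic freezer ball, 26 mm in diameter, 12 g, smooth and slippery, one of six to eight in the tub (None if absent). Origin: its centre. It rolls freely.
- ball7: Blue plastic freezer ball, 26 mm in diameter, 12 g, smooth and slippery, one of six to eight in the tub (None if absent). Origin: its centre. It rolls freely.
- box0: Flat green slide box with a dark seam, 84 mm (x) by 56 mm (y), 18 mm high, 50 to 100 g, lying on the bench; two or three such boxes are there (None if absent). Origin: middle of its underside.
- box1: Flat yellow slide box with a dark seam, 84 mm (x) by 56 mm (y), 18 mm high, 50 to 100 g, lying on the bench; two or three such boxes are there (None if absent). Origin: middle of its underside.
- box2: Flat purple slide box with a dark seam, 84 mm (x) by 56 mm (y), 18 mm high, 50 to 100 g, lying on the bench; two or three such boxes are there (None if absent). Origin: middle of its underside.
- tube_rack: Orange test-tube rack, a bystander, 50 x 170 mm, about 90 mm high with its tubes. Origin: middle of its underside.
- amber_bottle: Small amber reagent bottle with a white cap, a bystander, 48 mm in diameter, 85 mm high. Origin: middle of its underside.
Not all that is in view belongs to the job. Of the things that look like the box0, the smallest one is meant.

How it is judged:
By the outcome, as a careful person would: the job done as asked, in the order asked, and still so for the second after the job is handed in, with the robot touching nothing.
Of ball5, ball6, ball7 only 1 to 3 are there at a start; the rules pass over those that are not, and their reading is None.
Of box0, box1, box2 only 2 to 3 are there at a start; the rules pass over those that are not, and their reading is None.
At some moment in a run one of box0, box1, box2 may be knocked a few centimetres aside while the robot is not near it.
It also fails if it takes over 210 s, if anything falls off the work surface, if the arm or the gripper's body presses on something with over 40 N, if the wrist force passes 120 N, or if a joint passes its speed limit or range.

## Working session

There is one attempt and no reset: what is moved stays moved. The work goes in short steps, each a Python script; the robot and the scene stay as the last script left them, time stands still between calls to the robot, and variables do not carry over. Pictures are saved under pics/ and viewed, at most 14 in all, crops included, and the job is handed in when it is done.

```bash
ls; mkdir -p pics
python3 - <<'E'
from plant import bot
import cv2
for n in("top","side"):
    im=bot.camera(n); cv2.imwrite(f"pics/{n}0.png",im[:,:,::-1])
    c=bot.get_calibration(n); print(n,c)
s=bot.read_state(); print(s)
E
```

```text
pics
top {'fx': 366.785051219108, 'fy': 366.785051219108, 'cx': 256.58895871994724, 'cy': 189.73683448936333, 'view': array([[-1.41469593e-02, -9.99897529e-01,  2.18961764e-03,
        -4.15369459e+01],
       [ 9.88227115e-01, -1.36481445e-02,  1.52384047e-01,
        -6.13811121e+02],
       [-1.52338548e-01,  4.31961045e-03,  9.88318930e-01,
        -9.80984626e+02],
       [ 0.00000000e+00,  0.00000000e+00,  0.00000000e+00,
         1.00000000e+00]])}
side {'fx': 347.5593304363056, 'fy': 347.5593304363056, 'cx': 257.0451392688623, 'cy': 192.00075603361097, 'view': array([[-8.90391729e-01, -4.54840203e-01,  1.79710513e-02,
         5.07452881e+02],
       [ 2.85556273e-01, -5.27386305e-01,  8.00200787e-01,
        -2.63439281e+02],
       [-3.54485802e-01,  7.17623909e-01,  5.99462877e-01,
        -7.51072151e+02],
       [ 0.00000000e+00,  0.00000000e+00,  0.00000000e+00,
         1.00000000e+00]])}
{'t': 0.1, 'joint_pos': array([ 1.54408578e+00,  3.59316758e-01,  1.11639954e-02, -3.25984301e-04,
       -1.22411653e+00, -2.88098824e-01]), 'qvel': array([-0.00013348, -0.00250357,  0.00157266,  0.00057981, -0.00046187,
        0.00095105]), 'tau': array([-1.30810589e-03, -5.84164524e+01,  2.93751562e+01,  7.01568604e+00,
        1.01635815e-02, -5.67807808e-05]), 'tcp_pos': array([208.88874244, 641.40129375, 225.71815777]), 'eef_rot': array([ 9.87628459e-01, -1.56810272e-01, -5.59672312e-05,  7.50173053e-04]), 'contact_force': array([-0.03426991,  0.14929006, -0.23284035]), 'moment': array([ 0.04704393, -0.00844921, -0.06489085]), 'finger_force': 0.0, 'width': 87.88443258566127}
```

View pics/top0.png

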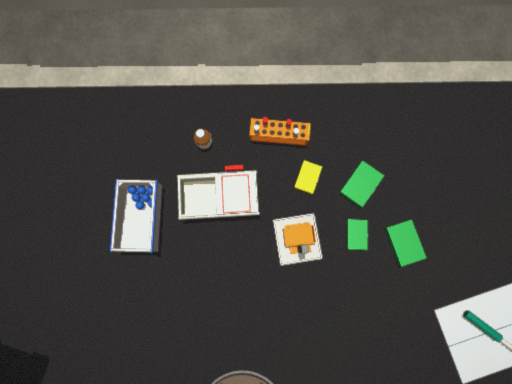

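View pics/side0.png

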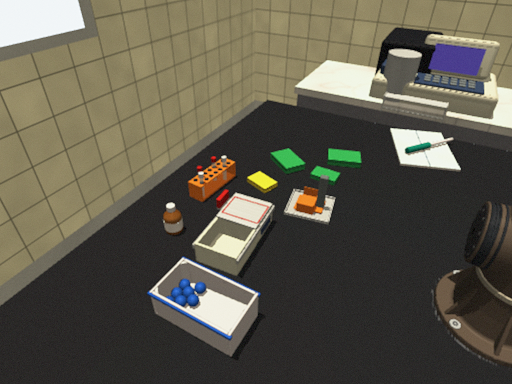

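```bash
cat > h.py <<'E'
from plant import bot
import cv2, numpy as np
from scipy.spatial.transform import Rotation as R
C={n:bot.get_calibration(n) for n in("top","side")}
def cast(n,uv,z):
    c=C[n];V=c["view"];uv=np.atleast_2d(uv).astype(float)
    d=np.c_[(uv[:,0]-c["cx"])/c["fx"],-(uv[:,1]-c["cy"])/c["fy"],-np.ones(len(uv))]@V[:3,:3]
    o=-V[:3,:3].T@V[:3,3]
    return o+d*((z-o[2])/d[:,2])[:,None]
def proj(n,p):
    c=C[n];V=c["view"];q=np.atleast_2d(p)@V[:3,:3].T+V[:3,3]
    return np.c_[c["cx"]+c["fx"]*q[:,0]/-q[:,2],c["cy"]+c["fy"]*q[:,1]/q[:,2]]
def mask(im,lo,hi): return cv2.inRange(cv2.cvtColor(im,cv2.COLOR_RGB2HSV),np.array(lo),np.array(hi))
def blobs(m,amin=20):
    cs=cv2.findContours(m,cv2.RETR_EXTERNAL,cv2.CHAIN_APPROX_NONE)[0]
    return sorted([c for c in cs if cv2.contourArea(c)>=amin],key=cv2.contourArea)[::-1]
def rect(n,c,z):
    """world min-area rectangle of a contour lying in plane z: centre, (long,short), yaw of the long side"""
    w=cast(n,c.reshape(-1,2),z)[:,:2].astype(np.float32)
    (cx,cy),(a,b),t=cv2.minAreaRect(w)
    if a<b:a,b,t=b,a,t+90
    return np.round([cx,cy,a,b],1),round((np.radians(t)+np.pi/2)%np.pi-np.pi/2,3)
COL=dict(blue=((105,120,60),(130,255,255)),red=((0,170,90),(4,255,255)),orange=((8,180,120),(18,255,255)),
 yellow=((26,150,120),(34,255,255)),green=((50,120,80),(75,255,255)),purple=((135,80,60),(160,255,255)))
def snap(n,name,box=None,s=1):
    im=bot.camera(n);b=im if box is None else im[box[1]:box[3],box[0]:box[2]]
    cv2.imwrite(f"pics/{name}.png",cv2.resize(b[:,:,::-1],None,fx=s,fy=s,interpolation=cv2.INTER_CUBIC));return im
E
python3 - <<'E'
from h import *
for n in C: print(n,"eye",np.round(-C[n]["view"][:3,:3].T@C[n]["view"][:3,3]))
im=snap("top","t1",(100,110,380,280),2.8)
sd=snap("side","s1",(140,140,350,350),2.8)
for k,z in dict(blue=75,red=66,orange=34,yellow=18,green=18,purple=18).items():
    for c in blobs(mask(im,*COL[k])): 
        u=c.reshape(-1,2).mean(0); print(k,u.round(),cv2.contourArea(c),*rect("top",c,z))
hsv=cv2.cvtColor(im,cv2.COLOR_RGB2HSV)
m=mask(im,(0,0,90),(179,110,255))
for c in blobs(m): print("pale",c.reshape(-1,2).mean(0).round(),cv2.contourArea(c),*rect("top",c,60))
E
```

```text
top eye [ 457.  -46. 1063.]
side eye [261. 631. 652.]
blue [142. 196.] 315.0 [593.9 268.4  62.6  61.6] -1.541
blue [154. 216.] 39.5 [542.6 228.3 199.7   6.2] -0.04
red [234. 167.] 77.5 [673.6  11.8  50.   14.2] 1.557
orange [279. 131.] 1120.5 [ 786.7 -118.   171.4   66.6] 1.467
orange [299. 238.] 549.0 [ 478.5 -166.2   82.    74.1] -1.455
orange [203. 138.] 48.0 [768.4 104.   39.5  26.2] -0.994
yellow [308. 177.] 542.0 [ 654.5 -199.8   87.2   58.1] -0.363
green [406. 243.] 1094.5 [ 461.7 -469.8  115.8   78.9] 0.294
green [362. 183.] 1034.5 [ 632.3 -355.1  118.1   78.9] -0.647
green [357. 234.] 589.5 [ 486.4 -332.6   86.6   56.9] -0.06
pale [244.  40.] 42512.5 [1050.3  -55.5 1531.8  276.3] 1.558
pale [480. 331.] 5281.0 [ 225.3 -646.4  223.5  194.9] -1.272
pale [217. 195.] 3531.0 [600.7  58.1 222.5 127. ] -1.522
pale [133. 215.] 2803.0 [546.9 288.3 198.7 109.8] -0.038
pale [297. 239.] 1977.5 [ 475.9 -158.1  127.7  118.1] 0.144
pale [242. 379.] 509.5 [127.   -5.9 153.5  31.3] 1.556
pale [200. 133.] 60.0 [774.7 109.4  26.6  25.5] 0.008
pale [206. 142.] 36.0 [751.9  89.9  48.7  26.6] -0.771
pale [256. 128.] 27.5 [788.7 -52.3  23.6  14.2] -0.013
pale [296. 130.] 27.0 [ 780.1 -163.9   26.7   13.5] -0.188
```

View pics/t1.png

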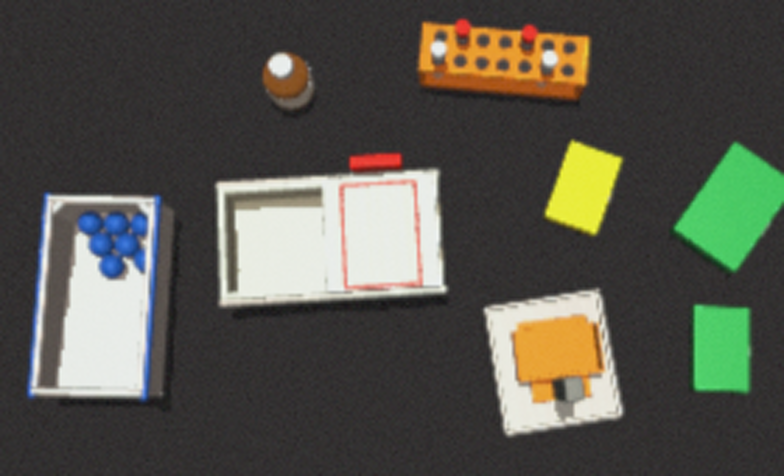

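View pics/s1.png

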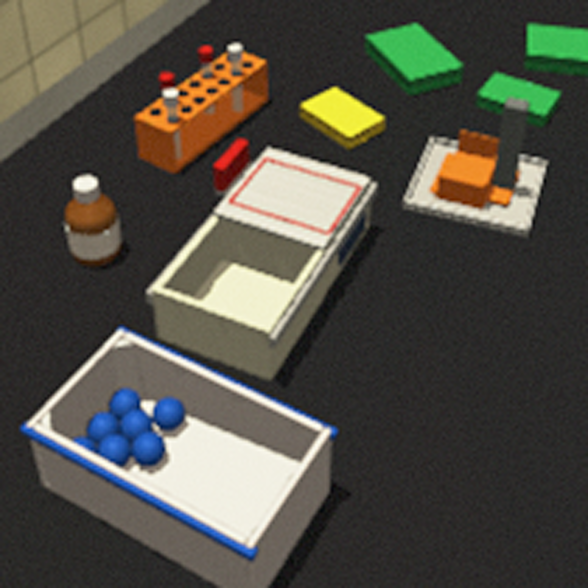

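Run:
```python
from h import *
ims={n:bot.camera(n) for n in C}
a=cv2.resize(ims["top"][210:270,270:330],None,fx=6.6,fy=6.6,interpolation=cv2.INTER_CUBIC)
b=cv2.resize(ims["side"][165:225,285:345],None,fx=6.6,fy=6.6,interpolation=cv2.INTER_CUBIC)
cv2.imwrite("pics/sc.png",np.hstack([a,b])[:,:,::-1])
# tub strips
for n,roi in(("top",(105,170,165,260)),("side",(140,250,265,350))):
    im=ims[n].copy(); m=mask(im,(105,90,40),(130,255,255)); z=np.zeros_like(m); z[roi[1]:roi[3],roi[0]:roi[2]]=m[roi[1]:roi[3],roi[0]:roi[2]]
    v,u=np.nonzero(z); w=cast(n,np.c_[u,v],75)[:,:2]
    c0=np.array([545,283.]);al=-0.04;
    for it in range(3):
        ex=np.array([np.cos(al),np.sin(al)]);ey=np.array([-ex[1],ex[0]])
        d=(w-c0)@ey; L=[]
        for s in(1,-1):
            q=w[np.abs(d-s*50)<(8 if it==0 else 5)]
            if len(q)<10: continue
            vx,vy,x0,y0=cv2.fitLine(q.astype(np.float32),cv2.DIST_HUBER,0,.01,.01).ravel()
            L.append((s,np.arctan(vy/vx),(np.array([x0,y0])-c0)@ey,np.percentile((q-c0)@ex,[1,99]).round(1),len(q)))
        al=np.mean([l[1] for l in L])
        if len(L)==2:c0=c0+ey*np.mean([l[2] for l in L])
    print(n,c0,al,L)
print("coldbox top z60",cast("top",[(177.5,175.7),(178.6,219.3)],60).round(1),"cover corners z66",cast("top",[(256.4,170.7),(259.3,213.6)],66).round(1))
m=mask(ims["top"],(0,0,90),(179,110,255))
for c in blobs(m,1500)[:6]:
    u=c.reshape(-1,2).mean(0)
    if abs(u[0]-297)<5: print("rest",rect("top",c,10))
# red outline + handle, both views
for n in C:
    m=mask(ims[n],(0,90,90),(8,255,255))|mask(ims[n],(172,90,90),(179,255,255))
    for c in blobs(m,30): print(n,"red",c.reshape(-1,2).mean(0).round(),rect(n,c,66),rect(n,c,93))
# well floor/side box: side corners of cold box rim from crop view
print("side coldbox rim z60",cast("side",[(140+150/2.8,140+292/2.8),(140+275/2.8,140+330/2.8)],60).round(1))
print("side tub rim",cast("side",[(140+22/2.8,140+428/2.8),(140+120/2.8,140+330/2.8),(140+335/2.8,140+432/2.8),(140+252/2.8,140+553/2.8)],75).round(1))
for n,k in(("side","yellow"),("side","green")):
    for c in blobs(mask(ims[n],*COL[k])): print(k,rect(n,c,18))
```

```text
top [545.02993105 283.80048247] -0.033227198 [(1, np.float32(-0.037270732), np.float64(54.06329897856251), array([-99.9,  99.9]), 53), (-1, np.float32(-0.029183665), np.float64(-53.74130909443664), array([-100.4,   97.7]), 57)]
side [544.96099409 281.76638305] -0.067499384 [(1, np.float32(-0.093085274), np.float64(49.50354535793157), array([-99.9,  54.3]), 76), (-1, np.float32(-0.041913494), np.float64(-49.38988468153603), array([-98.9,  96.7]), 123)]
coldbox top z60 [[653.7 169.4  60. ]
 [532.4 164.2  60. ]] cover corners z66 [[663.7 -50.3  66. ]
 [544.4 -56.5  66. ]]
rest (array([ 476.9, -163.7,  134. ,  124. ]), np.float64(0.145))
top red [234. 167.] (array([673.6,  13. ,  53.5,  18.9]), np.float64(-1.483)) (array([667.8,  11.4,  52.1,  18.4]), np.float64(-1.483))
side red [245. 209.] (array([601. ,  10.8, 104.9,  76.7]), np.float64(0.047)) (array([585.3,  39.4, 100.1,  73.2]), np.float64(0.047))
side red [221. 199.] (array([682.9,  -1. ,  82.2,  26.1]), np.float64(-1.229)) (array([663.4,  28.1,  78.4,  24.9]), np.float64(-1.229))
side coldbox rim z60 [[648.9 176.4  60. ]
 [535.2 164.1  60. ]]
side tub rim [[640.7 340.3  75. ]
 [635.6 233.   75. ]
 [443.1 239.8  75. ]
 [448.4 346.4  75. ]]
yellow (array([ 653.3, -195.3,   87.3,   59.7]), np.float64(-0.368))
green (array([ 634.1, -358.3,  120.8,   81.3]), np.float64(-0.645))
green (array([ 462.1, -473.4,  115.1,   84.2]), np.float64(0.299))
green (array([ 486.2, -329.2,   87. ,   62.7]), np.float64(-0.047))
```

View pics/sc.png

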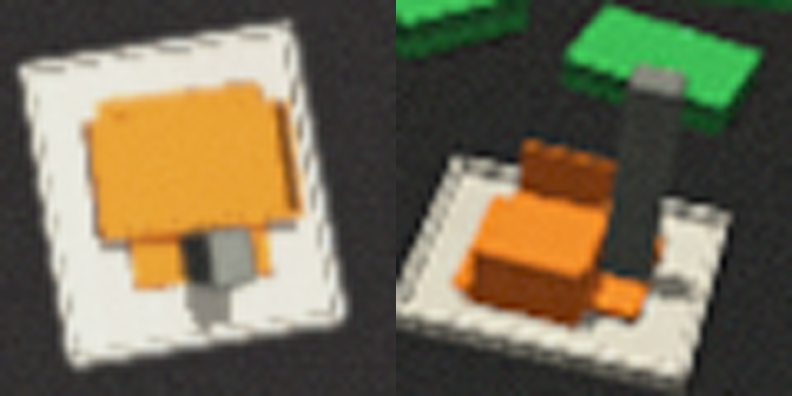

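```bash
cat >> h.py <<'E'
G=np.array([-30,0,70.])   # TCP in the scoop frame
def rs(yaw,pitch): return R.from_euler("ZY",[yaw,pitch])   # pitch>0 = nose down
def tool(yaw,pitch=0,s=1):   # fingers close along scoop x
    M=rs(yaw,pitch).as_matrix(); return R.from_matrix(np.c_[s*M[:,1],s*M[:,0],-M[:,2]]).as_quat()
def down(yaw):  # tool down, fingers close along direction yaw
    c,s=np.cos(yaw),np.sin(yaw); return R.from_matrix(np.array([[s,c,0],[-c,s,0],[0,0,-1.]])).as_quat()
def sc(ref,p,yaw,pitch,s=1):
    """TCP pose that puts scoop-frame point ref at world p"""
    return np.array(p)+rs(yaw,pitch).apply(G-np.array(ref)), tool(yaw,pitch,s)
LIP=(41.5,0,0); HEEL=(-41.5,0,0)
E
python3 - <<'E'
from h import *
print(cast("top",(305,249.1),114),cast("side",(324.7,177.1),114))
for s in(1,-1):
    for nm,(ref,p,y,pi) in dict(rest=(HEEL,(430,-170,4),.13,0),tub=(LIP,(630,280,7),-.035,.119),tubup=(HEEL,(545,283,15),-.035,-.4),lift=(HEEL,(545,283,150),-.035,-.4),
       pourx=(LIP,(590,111,60),.047,.9),poury=(LIP,(600,115,60),1.6,.9),pourmy=(LIP,(600,100,60),-1.53,.9),carryx=(LIP,(590,111,130),.047,-.4),carryy=(LIP,(600,115,130),1.6,-.4)).items():
        j=bot.solve_ik(*sc(ref,p,y,pi,s)); print(s,nm,None if j is None else np.round(j,2))
for y in(.13,.13+np.pi/2,.13-np.pi/2): print(y,bot.solve_ik([440,-170,79],down(y)))
E
```

```text
[[ 447.6790744  -171.34415241  114.        ]] [[ 446.0489292 -162.8886856  114.       ]]
1 rest None
1 tub [ 0.72  0.47 -0.13 -0.09 -1.06  2.44]
1 tubup [ 0.82  0.21 -0.95  1.14 -0.33  1.21]
1 lift [ 1.    0.06 -0.66  0.54 -0.71  1.72]
1 pourx [ 0.34  0.87  0.56 -0.27 -2.12  2.81]
1 poury [ 0.84  0.6  -0.31  0.57 -1.43 -2.7 ]
1 pourmy [-0.14  0.49  0.04 -0.89 -1.43  2.03]
1 carryx [ 0.73 -0.09 -0.95  0.59 -0.46  1.96]
1 carryy [ 0.08  0.33 -0.06 -0.43 -1.19 -1.46]
-1 rest [ 0.05  0.19 -0.62  0.   -0.76  0.08]
-1 tub [ 0.72  0.47 -0.13 -0.09 -1.06 -0.7 ]
-1 tubup [ 0.82  0.21 -0.95  1.14 -0.33 -1.93]
-1 lift [ 1.    0.06 -0.66  0.54 -0.71 -1.42]
-1 pourx [ 0.34  0.87  0.56 -0.27 -2.12 -0.33]
-1 poury [ 0.84  0.6  -0.31  0.57 -1.43  0.44]
-1 pourmy [-0.14  0.49  0.04 -0.89 -1.43 -1.11]
-1 carryx [ 0.73 -0.09 -0.95  0.59 -0.46 -1.18]
-1 carryy [ 0.08  0.33 -0.06 -0.43 -1.19  1.68]Traceback (most recent call last):
  File "<stdin>", line 7, in <module>
  File "h.py", line 33, in down
    c,s=np.cos(yaw),np.sin(yaw); return R.from_matrix(np.array([[s,c,0],[-c,s,0],[0,0,-1.]])).as_quat()
                                        ~~~~~~~~~~~~~^^^^^^^^^^^^^^^^^^^^^^^^^^^^^^^^^^^^^^^^
  File "scipy/spatial/transform/_rotation.pyx", line 1143, in scipy.spatial.transform._rotation.Rotation.from_matrix
ValueError: Non-positive determinant (left-handed or null coordinate frame) in rotation matrix 0: [[ 0.12963414  0.99156189  0.        ]
 [-0.99156189  0.12963414  0.        ]
 [ 0.          0.         -1.        ]].
```

```bash
sed -i 's/np.array(\[\[s,c,0\],\[-c,s,0\],\[0,0,-1.\]\])/np.array([[-s,c,0],[c,s,0],[0,0,-1.]])/; s/s=1)/s=-1)/' h.py
python3 - <<'E'
from h import *
y=.13; P=np.array([447,-169.5,0]); q1=down(y-np.pi/2) if bot.solve_ik(P+[0,0,75],down(y-np.pi/2)) is not None else down(y+np.pi/2)
print(bot.solve_ik(P+[0,0,75],q1))
bot.move_ptp(P+[0,0,240],q1)
bot.line_to(P+[0,0,75],150)
print(bot.read_state()["contact_force"])
bot.move_gripper(0,6); s=bot.read_state(); print(s["width"],s["contact_force"],s["tcp_pos"])
bot.move_gripper(45)
bot.line_to(P+[0,0,135],150)
q2=tool(y); bot.move_ptp(P+[0,0,135],q2); bot.line_to(P+[0,0,75],100)
bot.move_gripper(0,50); s=bot.read_state(); print(s["t"],s["width"],s["contact_force"],s["finger_force"],s["tcp_pos"])
snap("top","g",(250,190,350,290),5)
E
```

```text
[ 0.0503908   0.19760803 -0.61199074  0.         -0.76119756  1.65040553]
[-0.14831064  0.16560601 -0.16769516]
18.458079670956 [-0.64698147 -0.00449781 -1.09521501] [ 446.97686814 -169.49887809   74.97794354]
9.5083 22.855726628178804 [-0.73713181  0.56406922  3.29022888] 49.983513951301575 [ 447.34377314 -169.52834533   75.37224918]
```

View pics/g.png

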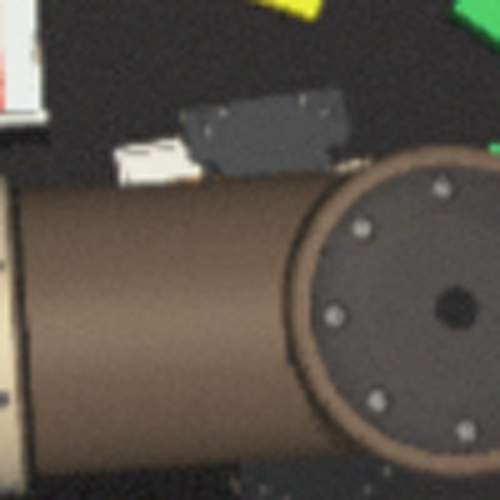

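```bash
sed -i 's/^G=.*/G=np.array([-30,0,71.3])/' h.py
cat >> h.py <<'E'
TUB=np.array([545,283.3]);TY=-.035;SL=np.arctan(.12)
def tubw(x,y,dz=0):   # tub-local point on the floor, dz above
    c,s=np.cos(TY),np.sin(TY); return np.array([TUB[0]+c*x-s*y,TUB[1]+s*x+c*y,27.6-(x+90)*.12+dz])
def go(ref,p,yaw,pitch,v=150):
    pos,q=sc(ref,p,yaw,pitch); bot.line_to(pos,v,q)
def F(): return bot.read_state()["contact_force"]
E
python3 - <<'E'
from h import *
p=bot.read_state()["tcp_pos"]; bot.line_to(p+[0,0,170],200)
pos,q=sc(HEEL,tubw(-82,0,140),TY,SL); bot.move_ptp(pos,q)
f0=F(); print("free",f0,bot.read_state()["t"])
go(HEEL,tubw(-82,0,30),TY,SL,200)
go(HEEL,tubw(-82,0,6),TY,SL,60); print(F()-f0)
res={}
for s in(1,-1):
    y=0
    while abs(y)<8:
        y+=s; go(HEEL,tubw(-82,y,6),TY,SL,30); f=F()-f0
        if abs(f[1])>2.5: break
    res[s]=y; print(s,y,f.round(1)); go(HEEL,tubw(-82,0,6),TY,SL,60)
yc=(res[1]+res[-1])/2
z=6
go(HEEL,tubw(-82,yc,6),TY,SL,30)
while z>-4:
    z-=1; go(HEEL,tubw(-82,yc,z),TY,SL,30); f=F()-f0
    if f[2]>2: break
print("floor dz",z,f.round(1),bot.read_state()["moment"],bot.read_state()["t"])
snap("top","tub1",(80,150,280,270),3.5)
E
```

```text
free [ 0.20038258 -0.90457707 -0.23957887] 12.2333
[ 0.41528692  1.15475374 -0.67641862]
1 7 [-0.2 -3.7  0.5]
-1 -3 [-0.7  5.4 -1.5]
floor dz -1 [-0.5 -0.5  7.2] [-0.19591443  0.8181711   0.03838954] 18.5
```

View pics/tub1.png

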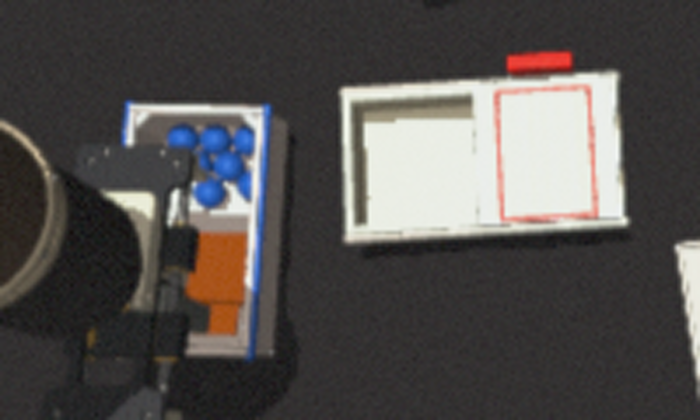

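```bash
sed -i 's/^TUB=np.array(\[545,283.3\])/TUB=np.array([545.06,285.1])/' h.py
cat >> h.py <<'E'
def lip(x,y=0,dz=-.5): return LIP,tubw(x,y,dz),TY,SL
def push(x0,xe=88,y=0,dz=-.5,fmax=9):
    f0=F(); x=xe-9; go(*lip(x,y,dz),60); print("at",x,(F()-f0).round(1))
    while x<xe:
        x+=1; go(*lip(x,y,dz),25); f=F()-f0
        if abs(f[0])>fmax or np.hypot(f[0],f[1])>14: break
    print("end lip x",x,f.round(1)); return x
def tiltlift(x,y=0,pitch=-.33):
    heel=x-83*1.0; n=5
    for a in np.linspace(SL,pitch,n+1)[1:]: go(HEEL,tubw(heel,y,.5),TY,a,40)
    go(HEEL,tubw(heel-4,y,40),TY,pitch,60); go(HEEL,tubw(heel-6,y,150),TY,pitch,120)
E
python3 - <<'E'
from h import *
go(*lip(0),40)
x=push(0); snap("side","pA",(130,200,340,350),2.5)
tiltlift(x)
print(bot.read_state()["t"],F())
a=bot.camera("side");b=bot.camera("top")
cv2.imwrite("pics/l1.png",np.hstack([cv2.resize(a[150:350,130:330],None,fx=2,fy=2),cv2.resize(b[150:270,80:200],(400,400))])[:,:,::-1])
E
```

```text
at 79 [-19.7   2.   16.8]
end lip x 80 [-21.3   2.2  19. ]
24.1833 [ 0.69930056 -0.34372852 -3.25145581]
```

View pics/l1.png

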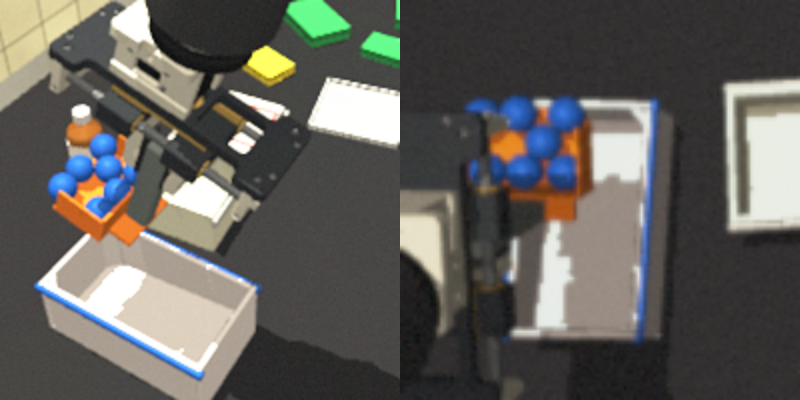

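```bash
cat >> h.py <<'E'
CB=np.array([602,58.]);CY=.047
def cbw(x,y,z):
    c,s=np.cos(CY),np.sin(CY); return np.array([CB[0]+c*x-s*y,CB[1]+s*x+c*y,z])
def pour(yl=55,xl=-22):
    L=lambda z,dx=0:cbw(xl+dx,yl,z)
    go(LIP,L(190),CY,-.33,110); go(LIP,L(108),CY,-.33,90)
    for a,z,v in((-.1,85,50),(.1,70,50),(.35,62,50),(.6,58,60),(.95,56,60)): go(LIP,L(z),CY,a,v)
    bot.pause(.6)
    print("poured",bot.read_state()["t"],F())
E
python3 - <<'E'
from h import *
try: pour()
except bot.Unreachable as e: print("unreach",e)
a=bot.camera("side");b=bot.camera("top")
cv2.imwrite("pics/p1.png",np.hstack([cv2.resize(a[150:350,130:330],None,fx=2,fy=2),cv2.resize(b[150:270,150:270],(400,400))])[:,:,::-1])
E
```

```text
poured 30.65 [0.039614   0.71717948 0.00951763]
```

View pics/p1.png

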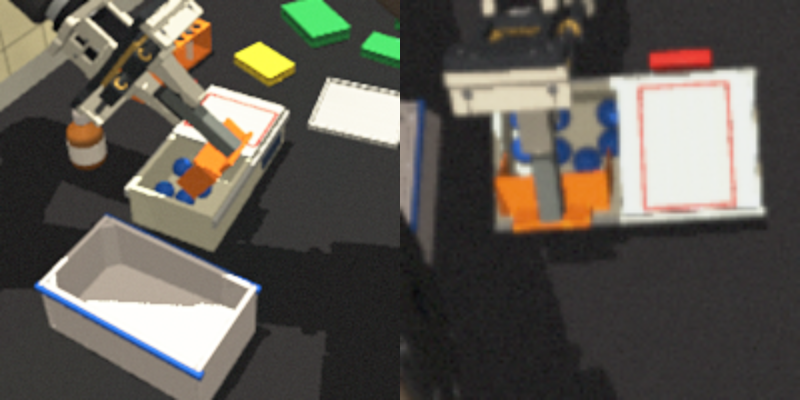

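Run:
```python
from h import *
go(LIP,cbw(-22,55,100),CY,.95,150); go(LIP,cbw(-22,55,170),CY,0,200)
pos,q=sc((0,0,0),(477,-164.5,120),.14,0); bot.move_ptp(pos,q)
a=bot.camera("side");b=bot.camera("top")
cv2.imwrite("pics/p2.png",np.hstack([cv2.resize(a[130:350,130:350],(400,400)),cv2.resize(b[150:270,100:220],(400,400))])[:,:,::-1])
f0=F(); go((0,0,0),(477,-164.5,12),.14,0,150); z=9
while z>1:
    z-=1; go((0,0,0),(477,-164.5,z),.14,0,30); f=F()-f0
    if f[2]>1.5: break
print(z,f,bot.read_state()["t"])
```

```text
4 [-0.49296631  0.71413296  1.58150537] 35.65
```

View pics/p2.png

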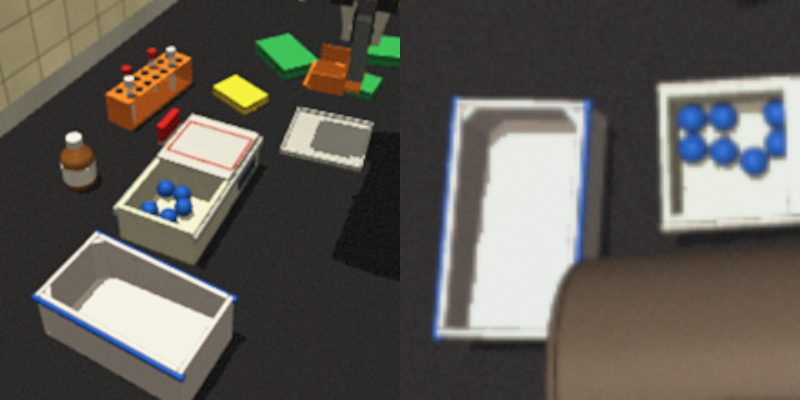

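Run:
```python
from h import *
bot.move_gripper(50); p=bot.read_state()["tcp_pos"]; bot.line_to(p+[0,0,90],150)
q=down(CY)
H=np.array([670,12,0.])
if bot.solve_ik(H+[0,0,72],q) is None: q=down(CY+np.pi)
bot.move_ptp(H+[0,0,150],q); f0=F(); bot.line_to(H+[0,0,72],120); print((F()-f0).round(1))
bot.move_gripper(0,15); s=bot.read_state(); print(s["width"],(s["contact_force"]-f0).round(1),s["tcp_pos"].round(1))
H=s["tcp_pos"]; d=np.array([-np.sin(CY),np.cos(CY),0]); k=94
bot.line_to(H+d*k,80); print((F()-f0).round(1))
while k<116:
    k+=1; bot.line_to(H+d*k,30); f=F()-f0
    if -(f@d)>8: break
print(k,f.round(1)); s=bot.read_state(); print(s["tcp_pos"],s["t"])
bot.move_gripper(50); bot.line_to(s["tcp_pos"]+[0,0,100],150)
bot.move_ptp([500,60,330],down(CY))if bot.solve_ik([500,60,330],down(CY)) is not None else None
a=snap("side","c1",(130,130,350,350),2); im=bot.camera("top")
cv2.imwrite("pics/c2.png",np.hstack([cv2.resize(a[130:350,130:350],(400,400)),cv2.resize(im[150:270,170:370],(400,240)).repeat(1,0) if 0 else cv2.resize(im[110:310,170:370],(400,400))])[:,:,::-1])
for n,i in(("top",im),("side",a)):
    m=mask(i,(0,90,90),(8,255,255))|mask(i,(172,90,90),(179,255,255))
    for c in blobs(m,30): print(n,"red",rect(n,c,66),rect(n,c,93))
    for k in("yellow","green"):
        for c in blobs(mask(i,*COL[k])): print(n,k,rect(n,c,18))
```

```text
[0.2 0.3 0.8]
12.048046478813013 [-5.1  0.6  4.9] [668.5  11.8  71.9]
[-5.   1.3  4.5]
106 [ -0.1 -12.3   3.5]
[663.68851132 115.2486565   71.94431361] 45.2917
top yellow (array([ 627.4, -178.7,   87.4,   58.1]), np.float64(-0.361))
top green (array([ 461.5, -469.2,  115.8,   79.8]), np.float64(0.294))
top green (array([ 631.9, -354.7,  119. ,   79.4]), np.float64(-0.642))
top green (array([ 486.4, -332.6,   86.6,   57. ]), np.float64(-0.06))
side red (array([596.1, 113.9, 105. ,  76.7]), np.float64(0.046)) (array([580.7, 137.7, 100.2,  73.2]), np.float64(0.046))
side red (array([681.6,  93.5,  56.2,  15.4]), np.float64(1.567)) (array([662.2, 118.2,  53.6,  14.7]), np.float64(1.567))
side yellow (array([ 626.3, -174.9,   87.3,   59.9]), np.float64(-0.364))
side green (array([ 634.2, -358.5,  120.4,   81.3]), np.float64(-0.645))
side green (array([ 462. , -473. ,  115.1,   83.4]), np.float64(0.299))
side green (array([ 486.4, -329.2,   87.5,   62.7]), np.float64(-0.047))
```

View pics/c2.png

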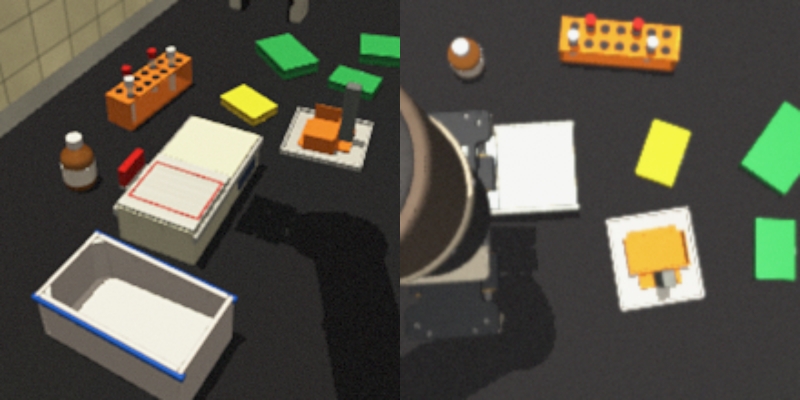

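```bash
cat >> h.py <<'E'
def qnear(p,yaw):
    c=[(np.abs(j-bot.read_state()["joint_pos"]).max(),k) for k in(0,np.pi) if (j:=bot.solve_ik(p,down(yaw+k))) is not None]
    return down(yaw+min(c)[1])
def pick(x,y,yaw):
    p=np.array([x,y,0.]); q=qnear(p+[0,0,5],yaw+np.pi/2); bot.move_gripper(76)
    bot.move_ptp(p+[0,0,120],q); f0=F(); bot.line_to(p+[0,0,30],150); bot.line_to(p+[0,0,5],60); print("f",(F()-f0).round(1))
    bot.move_gripper(40,20); s=bot.read_state(); print("w",s["width"],s["finger_force"],s["t"])
    bot.line_to(p+[0,0,160],150)
def place(x,y,yaw,z):
    p=np.array([x,y,0.]); q=qnear(p+[0,0,z+20],yaw+np.pi/2)
    bot.move_ptp(p+[0,0,z+90],q); f0=F(); bot.line_to(p+[0,0,z+9],120); h=8
    while h>2:
        h-=.5; bot.line_to(p+[0,0,z+h],20); f=F()-f0
        if f[2]>1.5: break
    print("down",h,f.round(1)); bot.move_gripper(64); bot.line_to(p+[0,0,z+110],120)
def redrect():
    for n in C:
        i=bot.camera(n);m=mask(i,(0,90,90),(8,255,255))|mask(i,(172,90,90),(179,255,255))
        for c in blobs(m,30): print(n,"red",rect(n,c,66),rect(n,c,93))
def boxpos():
    for n in C:
        i=bot.camera(n)
        for k in("yellow","green"):
            for c in blobs(mask(i,*COL[k])): print(n,k,rect(n,c,18))
E
python3 - <<'E'
from h import *
pick(627,-177.5,-.362)
redrect()
im=bot.camera("top"); cv2.imwrite("pics/m.png",cv2.resize(im[110:310,150:350],None,fx=3,fy=3)[:,:,::-1])
E
```

```text
f [-0.9 -0.3 -0.8]
w 55.7472195157379 19.999735951423645 51.775
side red (array([596.2, 113.9, 104.9,  76.7]), np.float64(0.046)) (array([580.8, 137.8, 100. ,  73.2]), np.float64(0.046))
side red (array([678.1,  93.5,  56.2,  22.3]), np.float64(1.567)) (array([658.9, 118.2,  53.6,  21.3]), np.float64(1.567))
```

View pics/m.png

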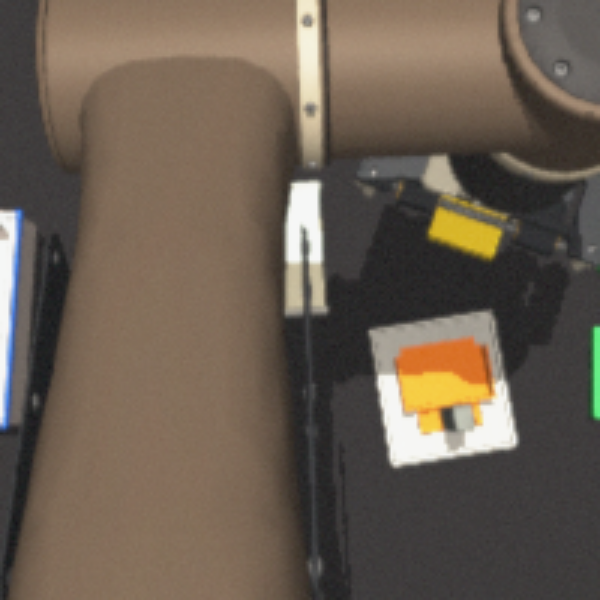

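Run:
```python
from h import *
place(596,112,.047,66)
bot.move_ptp([480,-200,330],down(1.5)) if bot.solve_ik([480,-200,330],down(1.5)) is not None else print("no")
boxpos(); redrect()
for n in C:
    for c in blobs(mask(bot.camera(n),*COL["yellow"])): print(n,"yellow on cover",rect(n,c,84))
im=snap("top","x",(150,110,350,310),1);sd=bot.camera("side")
cv2.imwrite("pics/m2.png",np.hstack([cv2.resize(im[150:250,170:270],(400,400)),cv2.resize(sd[170:290,170:290],(400,400))])[:,:,::-1]); print(bot.read_state()["t"])
```

```text
down 5.5 [-0.6  0.2  1.6]
top green (array([ 683.3, -368. ,   61.1,   29.8]), np.float64(1.557))
side yellow (array([633.2,  56.2,  92.9,  60.8]), np.float64(0.037))
side green (array([ 634.2, -358.5,  121.2,   81.3]), np.float64(-0.645))
side green (array([ 462.3, -473.2,  115.1,   83.9]), np.float64(0.293))
side green (array([ 485.9, -329.3,   86.5,   62.4]), np.float64(-0.047))
top red (array([675. , 117.2,  49.9,   8.5]), np.float64(1.557)) (array([669.1, 112.8,  48.6,   8.3]), np.float64(1.557))
side red (array([677. , 105.8,  80.3,  27.7]), np.float64(-1.163)) (array([657.9, 130. ,  76.6,  26.5]), np.float64(-1.163))
side red (array([596.3, 113.8, 104.9,  77.2]), np.float64(0.054)) (array([580.9, 137.6, 100. ,  73.6]), np.float64(0.054))
side yellow on cover (array([594.4, 116. ,  83.2,  54.5]), np.float64(0.037))
60.475
```

View pics/m2.png

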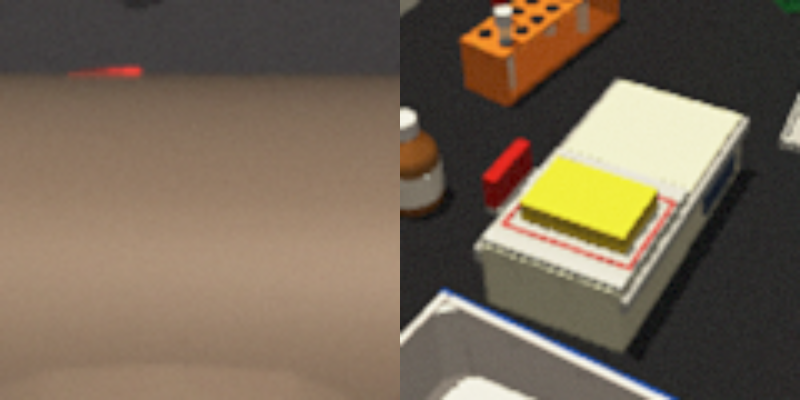

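Run:
```python
from h import *
pick(486.2,-331.3,-.054)
place(596,112,.047,84)
q=bot.read_state()["eef_rot"]
bot.move_ptp([470,-330,300],down(1.5)) if bot.solve_ik([470,-330,300],down(1.5)) is not None else print("no")
for n in C:
    i=bot.camera(n)
    for k in("yellow","green"):
        for c in blobs(mask(i,*COL[k])): print(n,k,rect(n,c,84),rect(n,c,102))
redrect()
im=bot.camera("top");sd=bot.camera("side")
cv2.imwrite("pics/m3.png",np.hstack([cv2.resize(im[110:310,130:330],(400,400)),cv2.resize(sd[130:290,160:360],(400,320)).repeat(1,0) if 0 else cv2.resize(sd[110:310,160:360],(400,400))])[:,:,::-1]); print(bot.read_state()["t"])
```

```text
f [0.6 1.  0.9]
w 55.69302181046057 19.997274577617645 63.7333
down 5.0 [-1.2  1.4  5.9]
top green (array([597.2, 112.2,  83.3,  55.7]), np.float64(0.065)) (array([594.6, 109.3,  81.7,  54.6]), np.float64(0.065))
top green (array([ 423.6, -447.5,   58.2,   35.3]), np.float64(-1.311)) (array([ 424.2, -440.1,   57.2,   34.7]), np.float64(-1.311))
side green (array([606.5,  97.7,  88.9,  60.2]), np.float64(0.05)) (array([595.5, 114.6,  86.1,  58.3]), np.float64(0.05))
side green (array([ 595.1, -255.2,  107.9,   72.9]), np.float64(-0.645)) (array([ 584.5, -227.2,  104.5,   70.5]), np.float64(-0.645))
side green (array([ 441. , -358.1,  103.1,   74.7]), np.float64(0.299)) (array([ 435.3, -326.8,   99.8,   72.4]), np.float64(0.299))
top red (array([668.4, 118.4,  53.1,  19.2]), np.float64(-1.511)) (array([662.7, 114. ,  51.7,  18.7]), np.float64(-1.511))
side red (array([678.1, 105.4,  79.5,  24.5]), np.float64(-1.41)) (array([658.8, 129.6,  75.8,  23.4]), np.float64(-1.41))
side red (array([596. , 114.7, 106. ,  75.5]), np.float64(0.067)) (array([580.6, 138.5, 101.1,  72.1]), np.float64(0.067))
72.4
```

View pics/m3.png

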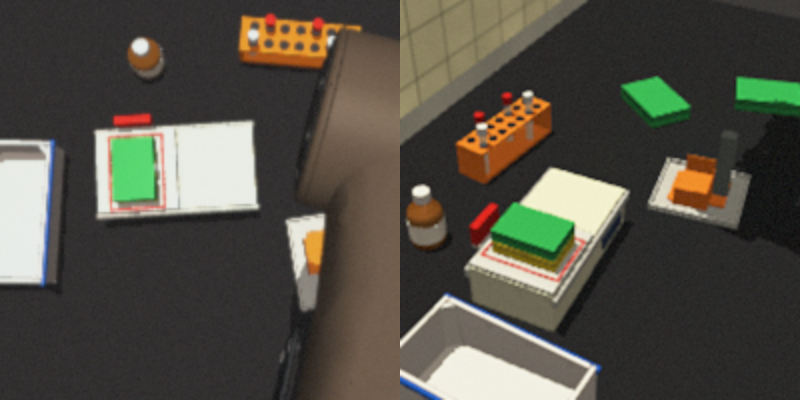

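```bash
python3 -c "
from plant import bot
print(bot.close_job())"
```

```text
the job is handed in; nothing more can be done
None
```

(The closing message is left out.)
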